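# Re-seat the spice carousel tray on its pin

### The job

The empty tray of the spice carousel is sitting high because its notch has missed the red pin on the base. Turn the tray with a fingertip until the notch stands over the pin, then press the hub down until the tray is fully seated, and take the hand away. Never lift the tray, and leave the jars, salt dispenser and spoon rest where they stand.

Things in the scene. Friction and masses are not known exactly. Their poses are not given: they have to be found in the camera images.
- carousel_base: fixed round grey base of the spice carousel, 250 mm diameter, 12 mm high. Origin: centre of its underside on the shelf, on the carousel's vertical axis; its +x axis points at the red pin, z is up
- pin_mid (a point): point 98 mm from the carousel's axis on the red pin: a round dowel of 10 mm diameter lying radially on the base from 89 to 123 mm from the axis, its axis 18 mm and its top 23 mm above the shelf. The pin's outer end shows beyond the tray's edge
- notch_mid (a point): middle of the tray's notch, 98 mm from the axis, at half the tray's thickness. The notch is a slot cut through the tray's edge, 20 mm wide, from 88 mm to the edge, with a yellow cheek on each side. In line with the pin when it has the same x, y as pin_mid; the tray can go down with up to about 5 mm of sideways offset
- hub_top (a point): centre of the flat white cap (50 mm diameter) on the tray's hub, on the carousel's axis: the place to press. 77 mm above the shelf when the tray is up, 67 mm when it is seated
- tray (a joint): turn of the tray about the vertical axis, rad, counter-clockwise from above positive; the notch is over the pin at 0 and at 2 pi (starts anywhere from 1.0 to 5.28). Turns freely both ways, with light drag (about 1 N at 80 mm) and stays where it is left.
- tray_face (a point): centre of the tray's upper face, on the axis. The tray is a teal disc 208 mm across, 8 mm thick, upper face 32 mm above the shelf when up (22 seated), with eight upright radial fins 30 mm high, 4 mm thick, 36 to 100 mm from the axis, 45 degrees apart, the notch midway between two. 80 mm out, the gap between fins is 57 mm: a fingertip there can push a fin either way
- tray_drop (a joint): how far the tray is pressed down, m: 0 = up as found (underside 1 mm above the pin's top), 0.010 = fully seated. A snug hub: it takes about 6 N to press it down and it stays at the height where it is left. Out of line, the pin holds it up: a 15 N push gets it only about 2 mm down, and forcing it harder bends it some mm further but it springs back up. Negative means pulled up
- jar0: loose closed glass spice jar with copper-coloured label and dark cap, 44 mm diameter, 80 mm high; bystander, origin at the centre of its underside
- jar1: loose closed glass spice jar with terracotta label and dark cap, 44 mm diameter, 80 mm high; bystander, origin at the centre of its underside
- jar2: loose closed glass spice jar with cork-brown label and dark cap, 44 mm diameter, 80 mm high; bystander, origin at the centre of its underside
- jar3: loose closed glass spice jar with green label and dark cap, 44 mm diameter, 80 mm high; bystander, origin at the centre of its underside
- salt: loose clear acrylic push-button salt dispenser, 56 mm diameter, 102 mm high; bystander, origin at the centre of its underside
- spoon_rest: loose blue ceramic spoon rest, dish 100 mm across and 16 mm high with a tab reaching 93 mm from its centre; bystander, origin at the centre of the dish's underside

How it is judged (in metres and radians):
On the way, in this order (a step that is already met when the one before it is completed fails the run):
1. the notch has been turned over the pin, the tray still up (horizontal distance between notch_mid and pin_mid below 0.009 m and value of joint tray_drop below 0.006 m), for 0.1 s.
2. the tray is pressed down, the pin in its notch (horizontal distance between notch_mid and pin_mid below 0.008 m and value of joint tray_drop above 0.008 m), for 0.2 s.
At the end, for the whole second after the job is handed in: the tray is seated at least 8 of its 10 mm down, its notch around the pin (centres within 8 mm), at rest and let go (all of step 2 and velocity of joint tray between -0.05 and 0.05 rad/s); the robot touches nothing.
It fails at once if the tray is lifted more than 6 mm above where it was found (value of joint tray_drop below -0.006 m).
It fails at once if a jar, the salt dispenser or the spoon rest is lifted, tipped or shoved more than 30 mm (distance of any of jar0, jar1, jar2, jar3, salt, spoon_rest from where it was at the start of the episode above 0.03 m or angle between any of jar0, jar1, jar2, jar3, salt, spoon_rest's own z axis and vertical above 0.5 rad).
It also fails if it takes over 51 s, if anything falls off the work surface, if the arm or the gripper's body presses on something with over 40 N, if the wrist force passes 120 N, or if a joint passes its speed limit or range.

### The arm

A 6-joint arm with a two-finger parallel gripper is mounted at the origin on the work surface. World frame = base frame: x ahead of the robot, y to its left, z up, the work surface at z = 0. Lengths are in mm, angles in rad, forces in N, time in s.
With the tool pointing down it reaches from about 350 to 875 mm from the base axis. Payload 4.2 kg.
Tool frame: the origin (TCP) lies on the mounting face of the last link; the fingertips stand 173 mm ahead of it and the grasp point (between the pads) lies grip_point_offset ahead of it (grip_point_offset is the distance from the TCP to the grasp point, in mm); z points along the fingers, y is the line along which they close (so a half turn about z gives the same grasp; the last joint's range is limited). The gripper opens to 85 mm and grips with 20 to 120 N. Pads are 22 mm wide; open, the fingers measure 114 mm over their backs; the gripper's body (76 mm by 85 mm) begins 54 mm behind the grasp point. The pads swing forward as they close: fully open they stand 13 mm farther back than shut.
Start: joints at [1.364, 0.385, 0.008, 0, -1.194, -0.259], TCP at [280.677, 558.409, 404.712] pointing down, gripper open.
Joint ranges: [-3.14, 3.14], [-1.21, 2.06], [-1.07, 1.41], [-3.16, 2.05], [-2.99, -0.16], [-3.1, 3.1]. Speed limits (rad/s): [2.79, 2.79, 3.14, 3.14, 3.14, 3.14].

### API

Orientations are given as a unit quaternion [x, y, z, w].
In Python, from bench import read_state, get_image, job_done, recognise, place_of, grip_point_offset gives the robot as it stands. The module is installed in compiled form; this text tells all that it offers.
- The arm moves only by the tool carry_out, never from a script. Its arguments are lists of equal length, an entry for each row: "slide": the shift along the tool's x, y, z in m, a list of three; "roll": the turn about the tool's z in degrees; "claw": the finger opening in m, from 0 to 0.0854. A call has 1 to 8 rows; each row is the pose to reach, as a shift and turn from the pose commanded when the call began, along the tool's axes at that moment; what a row does not reach only later rows make up. A row lasts 1/8 s, in which the tool goes at most 62.5 mm and 10.7 degrees, less where a joint would pass 70% of its speed; a pose out of reach is approached as far as the arm can. A call with a gripper value outside its range is refused whole. The fingers move at their own pace and stop on an object; the grip force is fixed at half the most. Time passes only in rows, so rows that repeat a pose let the fingers close. It gives the time, the measured TCP pose, the force, the opening and the grip force at its end, in the units of the state.
- read_state(): the state, without advancing time (a new reading comes with each control period).
- get_image(name): name is "scene" or "top" or "wrist"; returns a dict with "img" (400x640x3 uint8, red, green, blue), "z_map" (400x640 float32, mm along the optical axis (not along the pixel's ray), 0 where there is no reading), "mtx" (3x3 intrinsics, pixels), "world_from_camera" (4x4, takes a point from camera to world coordinates); the wrist camera has in their place "T_tool_cam" (4x4, takes a point from camera to tool coordinates, whose origin is the TCP and whose axes are the flange's). Camera axes: x right, y up, looking along -z (the intrinsics and any distortion apply to the point x, -y, -z); pixel columns grow to the right and rows downward; lengths in mm; the calibration is good to about 2 mm. A picture is of the moment at which its call begins: read the wrist's pose just before it.
- job_done(): hands the job in; it is judged then, once.
Trained networks look in a picture, given as the dict that the camera call returned (one of the last four; its "shot" number tells which), for a name from the list of things; names that differ only in an ending like _2 or _b are one class to them, and where a whole thing is asked for, a point or a joint stands for the part that bears it (a point fixed in the world has none). Each returns a list of dicts, best first, with "conf" (0 to 1); they miss things now and then, are a little off and sometimes report something else, mostly with a low value. They report only what shows in the picture. A call takes as long as a camera call.
- recognise(picture, thing): "at" ([column, row] in pixels, amid what is visible of it).
- place_of(picture, thing): "at" ([column, row] in pixels: a listed point, or the origin of a listed thing).
The state is a dict: "clock": time; "joints": joint angles; "joint_vel": joint speeds; "joint_efforts": joint torques, N m; "position": TCP position; "ee_rot": TCP orientation; "contact_force": force on the tool from outside, world axes, zero at the start; "wrist_torque": the same for the moment, N m; "gripper_width": finger opening in mm; "grasp_force": force on a finger pad.
Only numpy, scipy, OpenCV 4.12 (cv2) and the standard library are available. Lean on these libraries where they do the work, as an engineer would, in place of code of your own. Each camera call takes 0.05 s, during which the arm holds its last target. There are 200 camera calls.

## Working session

There is one attempt and no reset: what is moved stays moved. The work goes in short steps, Python scripts to look and compute and a tool call to move; the robot and the scene stay as the last step left them, time stands still between calls to the robot, and variables do not carry over. Pictures are saved under pics/ and viewed, at most 10 in all, crops included, and the job is handed in when it is done.

Besides the shell and the picture viewer there is one more tool, called as name([rows], argument=value, ...), one row to a line, values as JSON. carry_out: Moves the arm, as the interface text tells. Its arguments: {"type":"object","properties":{"slide":{"type":"array"},"roll":{"type":"array"},"claw":{"type":"array"}},"required":["slide","roll","claw"]}

```bash
mkdir -p pics; cat > h.py <<'E'
import numpy as np, cv2
from bench import *
from scipy.spatial.transform import Rotation as R
def T_of(d,s=None):
    if "world_from_camera" in d: return np.array(d["world_from_camera"])
    T=np.eye(4);T[:3,:3]=R.from_quat(s["ee_rot"]).as_matrix();T[:3,3]=s["position"]
    return T@np.array(d["T_tool_cam"])
def ray(d,px,T):
    K=np.array(d["mtx"]); v=np.linalg.inv(K)@[px[0],px[1],1]
    return T[:3,:3]@np.array([v[0],-v[1],-v[2]]),T[:3,3]
def at_z(d,px,z,T):
    r,o=ray(d,px,T); return o+r*(z-o[2])/r[2]
def save(d,n): cv2.imwrite("pics/"+n,d["img"][:,:,::-1])
E
python3 - <<'E'
from h import *
s=read_state();print(s["position"],s["ee_rot"],grip_point_offset, s["gripper_width"])
d=get_image("top");save(d,"top.png");T=T_of(d)
for n,z in [("carousel_base",0),("pin_mid",23),("notch_mid",28),("hub_top",77),("jar0",0),("jar1",0),("jar2",0),("jar3",0),("salt",0),("spoon_rest",0)]:
    for q in place_of(d,n)[:2]: print(n,q["conf"],np.round(q["at"]),np.round(at_z(d,q["at"],z,T)))
d=get_image("scene");save(d,"scene.png")
E
```

```text
[280.58379366 558.24340092 403.60410115] [ 9.72983001e-01 -2.30874053e-01 -2.02687061e-04  1.10050046e-03] 154.70000000000002 85.0197454081229
carousel_base 0.97 [293. 209.] [562.  78.   0.]
pin_mid 0.87 [305. 178.] [658.  41.  23.]
notch_mid 0.59 [316. 216.] [536.   3.  28.]
notch_mid 0.28 [290. 202.] [579.  88.  28.]
hub_top 0.84 [285. 203.] [566.  97.  77.]
hub_top 0.18 [291. 203.] [567.  79.  77.]
jar0 0.81 [428. 162.] [ 723. -353.    0.]
jar0 0.68 [422. 259.] [ 414. -326.    0.]
jar1 0.81 [428. 162.] [ 723. -353.    0.]
jar1 0.68 [422. 259.] [ 414. -326.    0.]
jar2 0.81 [428. 162.] [ 723. -353.    0.]
jar2 0.68 [422. 259.] [ 414. -326.    0.]
jar3 0.81 [428. 162.] [ 723. -353.    0.]
jar3 0.68 [422. 259.] [ 414. -326.    0.]
salt 0.65 [434. 201.] [ 597. -370.    0.]
spoon_rest 0.77 [351. 148.] [ 767. -105.    0.]
```

View pics/top.png

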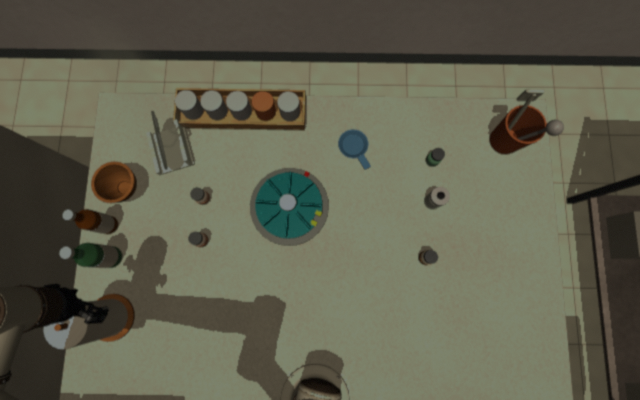

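View pics/scene.png

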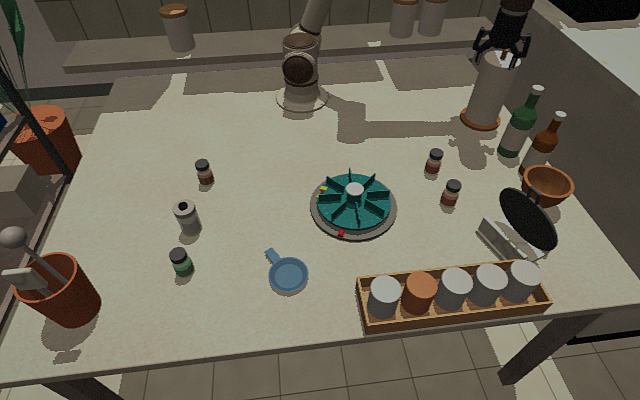

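The top view shows the red pin at about (307,174), the yellow notch cheeks at (318,213) and (312,223), and the hub at (287,202). The jars and the other bystanders stand well clear. I'll move over the carousel for a close look.

carry_out([
  [0.058, 0.037, 0],
  [0.116, 0.074, 0],
  [0.175, 0.111, 0],
  [0.233, 0.148, 0],
  [0.291, 0.184, 0],
  [0.35, 0.221, 0],
  [0.408, 0.258, 0],
  [0.466, 0.295, 0],
], roll=[0, 0, 0, 0, 0, 0, 0, 0], claw=[0, 0, 0, 0, 0, 0, 0, 0])

```text
clock: 1.6
position: [538.9, 127.9, 405.1]
ee_rot: [0.973, -0.231, 0.0, -0.0]
contact_force: [0.8, 0.9, -0.1]
gripper_width: 0.4
grasp_force: 0.0
```

```bash
python3 - <<'E'
from h import *
d=get_image("top");T=T_of(d)
for n,p,z in [("hub",(287.5,202),77),("pin",(307,174),18),("y1",(318,213),32),("y2",(312,223),32)]: print(n,np.round(at_z(d,p,z,T)))
s=read_state();d=get_image("wrist");T=T_of(d,s);save(d,"w1.png");print(s["position"],s["ee_rot"],s["clock"],s["gripper_width"]);print(np.round(np.array(d["T_tool_cam"]),2))
for n,z in [("carousel_base",0),("pin_mid",23),("notch_mid",28),("hub_top",77)]:
    for q in place_of(d,n)[:2]: print(n,q["conf"],np.round(q["at"]),np.round(at_z(d,q["at"],z,T)))
E
```

```text
hub [571.  90.  77.]
pin [673.  36.  18.]
y1 [546.  -1.  32.]
y2 [514.  17.  32.]
[541.28583561 122.9873336  404.85130457] [ 9.72339544e-01 -2.33569067e-01  6.86705758e-04  9.11641027e-04] 1.65 -0.07279032503746749
[[ 0.    0.95  0.3  76.05]
 [ 1.   -0.   -0.   -1.01]
 [ 0.    0.3  -0.95 31.  ]
 [ 0.    0.    0.    1.  ]]
carousel_base 0.61 [326. 138.] [571.  93.   0.]
pin_mid 0.85 [330.  43.] [656.  49.  23.]
notch_mid 0.56 [418. 137.] [530.   5.  28.]
hub_top 0.71 [326. 147.] [571.  97.  77.]
```

View pics/w1.png

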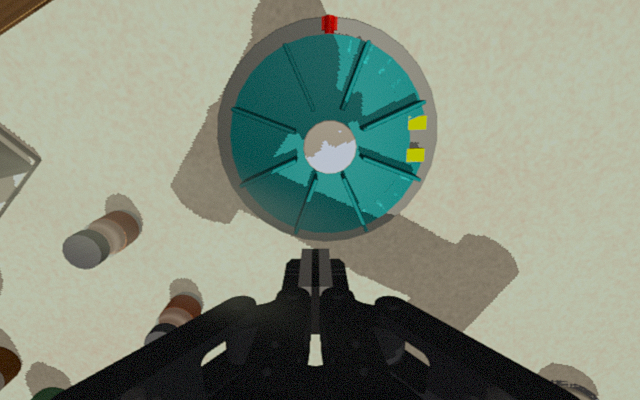

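The wrist view shows the red pin's outer end at (330,24), the hub cap at (331,147), and the yellow cheeks at (417,122) and (415,155). The tray needs about 86° counter-clockwise. I'll refine this from the colours.

```bash
cat >> h.py <<'E'
def pts(d,T,m,z):
    ys,xs=np.nonzero(m); return np.array([at_z(d,(x,y),z,T)[:2] for x,y in zip(xs,ys)])
def circ(P):
    A=np.c_[2*P,np.ones(len(P))]; c=np.linalg.lstsq(A,(P**2).sum(1),rcond=None)[0]; return c[:2],np.sqrt(c[2]+c[:2]@c[:2])
def measure(d,T,tz=32,C=None):
    h=cv2.cvtColor(d["img"],cv2.COLOR_RGB2HSV);H,S,V=[h[:,:,i].astype(int) for i in range(3)]
    m=((H>80)&(H<98)&(S>130)).astype(np.uint8)
    n,l,st,_=cv2.connectedComponentsWithStats(m);m=(np.isin(l,[i for i in range(1,n) if st[i,4]>150])).astype(np.uint8)
    hull=cv2.convexHull(np.argwhere(m)[:,::-1].astype(np.int32))[:,0]
    P=np.array([at_z(d,p,tz,T)[:2] for p in hull.astype(float)])
    if C is None:
        C,r=circ(P); k=abs(np.hypot(*(P-C).T)-104)<4; C,r=circ(P[k]); print("tray C",C,"r",r,k.sum())
    near=lambda Q:Q[np.hypot(*(Q-C).T)<135]
    red=near(pts(d,T,((H<6)|(H>174))&(S>200)&(V>120),20)); yel=near(pts(d,T,(abs(H-30)<5)&(S>180)&(V>120),tz))
    a=lambda Q:np.degrees(np.arctan2(*(Q.mean(0)-C)[::-1]))
    print("pin",a(red),np.hypot(*(red.mean(0)-C)),len(red),"notch",a(yel) if len(yel) else None,len(yel))
    return C
E
python3 - <<'E'
from h import *
s=read_state();d=get_image("wrist");T=T_of(d,s);C=measure(d,T)
print(s["position"],s["joints"],R.from_quat(s["ee_rot"]).as_matrix().round(3))
z=at_z(d,(331,147),77,T);print("hub",z)
E
```

```text
tray C [570.09201301  92.47580052] r 104.18940119353664 25
pin -26.795316724907178 115.1411715539908 211 notch -115.01710625921943 430
[537.81019226 130.27824836 404.7373281 ] [ 5.30568459e-01  2.63131191e-01 -1.69879578e-01 -2.02209056e-04
 -1.13774382e+00  5.75153450e-01] [[ 0.894 -0.449 -0.   ]
 [-0.449 -0.894  0.   ]
 [-0.    -0.    -1.   ]]
hub [566.10401421 100.48711676  77.        ]
```

carry_out([
  [0, 0, 0],
  [0, 0, 0],
  [0, 0, 0],
], roll=[0, 0, 0], claw=[0, 0, 0])

```text
clock: 2.33
position: [537.9, 130.3, 404.8]
ee_rot: [0.973, -0.23, 0.0, -0.0]
contact_force: [-0.1, 0.1, 0.0]
gripper_width: -0.2
grasp_force: 0.0
```

```bash
python3 - <<'E'
from h import *
for i in range(4):
    s=read_state();d=get_image("wrist");T=T_of(d,s);C=measure(d,T)
    print(s["position"], "hub",at_z(d,(331,147),77,T),s["joint_vel"].round(3) if i==0 else "")
E
```

```text
tray C [569.97481168  92.89520775] r 104.09782061249332 31
pin -26.92400139450912 115.35684513493922 220 notch -115.54087536201594 425
[537.89596843 130.31787189 404.78227486] hub [566.23329221 100.49887946  77.        ] [-0.007  0.001 -0.001  0.001 -0.001  0.   ]
tray C [569.91345398  93.05375897] r 104.30403828719548 31
pin -26.9841335317343 115.50444465536074 214 notch -114.0663435374173 428
[537.97347633 130.16479832 404.77080619] hub [566.30762164 100.32728528  77.        ] 
tray C [570.09576269  92.65330355] r 104.16992018641386 27
pin -26.81140876208325 115.03094484076874 214 notch -115.29323044396595 418
[538.02439798 130.04045166 404.7596727 ] hub [566.34994737 100.19480021  77.        ] 
tray C [569.97893472  92.56608256] r 104.19048159657225 27
pin -26.6950418757871 115.20863308605813 217 notch -114.57958307510684 406
[538.06181109 129.95705517 404.735317  ] hub [566.36966245 100.10360557  77.        ]
```

carry_out([
  [0.021, -0.03, 0.05],
  [0.043, -0.061, 0.1],
  [0.043, -0.061, 0.12],
  [0.043, -0.061, 0.13],
  [0.043, -0.061, 0.13],
  [0.043, -0.061, 0.16],
  [0.043, -0.061, 0.187],
  [0.043, -0.061, 0.187],
], roll=[0, 0, 0, 0, 0, 0, 0, 0], claw=[0, 0, 0, 0, 0, 0, 0, 0])

```text
clock: 3.52
position: [603.5, 164.7, 217.6]
ee_rot: [0.973, -0.231, -0.001, 0.001]
contact_force: [1.0, -0.2, 0.2]
gripper_width: 0.0
grasp_force: 0.0
```

```bash
python3 - <<'E'
from h import *
s=read_state();d=get_image("wrist");T=T_of(d,s);save(d,"w2.png")
print(s["position"],s["contact_force"])
# arc plan: finger angle from a0 to a1 about C, in the tool axes now
C=np.array([570,93.]);Rm=R.from_quat(s["ee_rot"]).as_matrix();p=np.array(s["position"])[:2]
v=p-C;a0=np.degrees(np.arctan2(v[1],v[0]));print(a0,np.hypot(*v))
a1=65.1+88.1+13.15
for a in np.linspace(a0,a1-6,16)[1:]:
    q=C+80*np.array([np.cos(np.radians(a)),np.sin(np.radians(a))])-p
    print(round(a,1),(Rm[:2,:2].T@q).round(1),round(a0-a,1))
E
```

```text
[603.48155537 164.67900906 217.63320354] [ 0.95875726 -0.1710224   0.24983728]
64.96253136285382 79.11317772806744
71.3 [-8.9 -0.1] -6.4
77.7 [-17.6   1.6] -12.7
84.0 [-26.    4.3] -19.1
90.4 [-34.1   7.9] -25.4
96.8 [-41.8  12.3] -31.8
103.1 [-48.9  17.6] -38.2
109.5 [-55.4  23.7] -44.5
115.8 [-61.2  30.4] -50.9
122.2 [-66.2  37.7] -57.2
128.6 [-70.4  45.6] -63.6
134.9 [-73.6  53.8] -70.0
141.3 [-76.   62.4] -76.3
147.6 [-77.3  71.2] -82.7
154.0 [-77.7  80. ] -89.0
160.4 [-77.1  88.9] -95.4
```

View pics/w2.png

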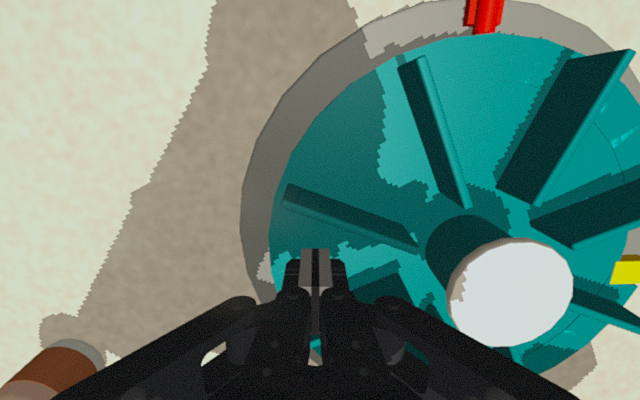

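The fingertip at (315,260) stands between two fins and touches nothing. Now the counter-clockwise push along the arc.

carry_out([
  [-0.009, 0, 0],
  [-0.018, 0.002, 0],
  [-0.026, 0.004, 0],
  [-0.034, 0.008, 0],
  [-0.042, 0.012, 0],
  [-0.049, 0.018, 0],
  [-0.055, 0.024, 0],
  [-0.061, 0.03, 0],
], roll=[-6.4, -12.7, -19.1, -25.4, -31.8, -38.2, -44.5, -50.9], claw=[0, 0, 0, 0, 0, 0, 0, 0])

```text
clock: 4.58
position: [536.9, 166.4, 220.8]
ee_rot: [0.977, 0.212, 0.004, -0.001]
contact_force: [1.0, 0.7, -0.7]
gripper_width: -0.3
grasp_force: 0.6
```

```bash
python3 - <<'E'
from h import *
d=get_image("top");T=T_of(d);measure(d,T,C=np.array([570,93.]))
s=read_state();d=get_image("wrist");T=T_of(d,s);save(d,"w3.png");measure(d,T,C=np.array([570,93.]))
print(s["position"],s["contact_force"],s["joints"].round(2))
C=np.array([570,93.]);Rm=R.from_quat(s["ee_rot"]).as_matrix();p=np.array(s["position"])[:2]
v=p-C;a0=np.degrees(np.arctan2(v[1],v[0]));print(a0,np.hypot(*v))
a1=65.1+88.1+13.15
for a in np.linspace(a0,a1-6,9)[1:]:
    q=C+80*np.array([np.cos(np.radians(a)),np.sin(np.radians(a))])-p
    print(round(a,1),(Rm[:2,:2].T@q).round(1),round(a0-a,1))
E
```

```text
pin -27.741931339811977 118.42391400670981 5 notch -77.83838939991838 18Traceback (most recent call last):
  File "<stdin>", line 3, in <module>
  File "h.py", line 27, in measure
    red=near(pts(d,T,((H<6)|(H>174))&(S>200)&(V>120),20)); yel=near(pts(d,T,(abs(H-30)<5)&(S>180)&(V>120),tz))
  File "h.py", line 26, in <lambda>
    near=lambda Q:Q[np.hypot(*(Q-C).T)<135]
                               ~^~
ValueError: operands could not be broadcast together with shapes (0,) (2,)
```

View pics/w3.png

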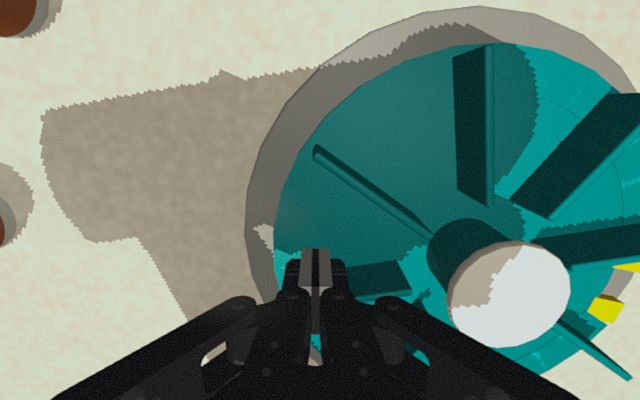

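The tray has turned about 37°, as the contact model predicted, and the yellow cheeks are now at about (620,290). Next, the plan for the rest of the arc.

```bash
cat > plan.py <<'E'
from h import *
import sys
C=np.array([570,93.])
d=get_image("top");measure(d,T_of(d),C=C)
s=read_state()
print(s["position"],s["contact_force"].round(1),s["joints"].round(2))
Rm=R.from_quat(s["ee_rot"]).as_matrix();p=np.array(s["position"])[:2]
v=p-C;a0=np.degrees(np.arctan2(v[1],v[0]));print(a0,np.hypot(*v))
for a in np.linspace(a0,float(sys.argv[1]),9)[1:]:
    q=C+80*np.array([np.cos(np.radians(a)),np.sin(np.radians(a))])-p
    print(round(a,1),(Rm[:2,:2].T@q).round(1),round(a0-a,1))
E
python3 plan.py 160
```

```text
pin -27.38675080136832 118.7698933666365 4 notch -75.66056573039212 20
[536.46838282 165.9282663  220.05653327] [0.5 0.8 0.5] [ 0.59  0.48 -0.37  0.   -0.71  1.4 ]
114.69245302333174 80.26768575567887
120.4 [-7.9  0.7] -5.7
126.0 [-15.7   2. ] -11.3
131.7 [-23.3   4. ] -17.0
137.3 [-30.8   6.7] -22.7
143.0 [-37.9  10.2] -28.3
148.7 [-44.6  14.4] -34.0
154.3 [-50.9  19.2] -39.6
160.0 [-56.6  24.5] -45.3
```

carry_out([
  [-0.008, 0.001, 0],
  [-0.016, 0.002, 0.001],
  [-0.023, 0.004, 0.001],
  [-0.031, 0.007, 0.002],
  [-0.038, 0.01, 0.002],
  [-0.045, 0.014, 0.002],
  [-0.051, 0.019, 0.002],
  [-0.056, 0.024, 0.002],
], roll=[-5.7, -11.3, -17, -22.7, -28.3, -34, -39.6, -45], claw=[0, 0, 0, 0, 0, 0, 0, 0])

```text
clock: 5.72
position: [495.4, 121.0, 217.0]
ee_rot: [0.823, 0.569, 0.002, 0.0]
contact_force: [-0.1, 2.1, 0.7]
gripper_width: 0.0
grasp_force: 0.6
```

carry_out([
  [0, 0, 0],
  [0, 0, 0],
], roll=[0, 0], claw=[0, 0])

```text
clock: 5.98
position: [495.1, 120.9, 216.2]
ee_rot: [0.824, 0.567, 0.001, 0.0]
contact_force: [0.6, -0.0, -0.9]
gripper_width: 0.1
grasp_force: 0.0
```

```bash
python3 plan.py 166.5; python3 - <<'E'
from h import *
d=get_image("top");cv2.imwrite("pics/t2.png",cv2.resize(d["img"][140:260,220:360,::-1],None,fx=5,fy=5,interpolation=cv2.INTER_CUBIC)); 
E
```

```text
pin -27.38675080136832 118.7698933666365 4 notch -33.2368588733832 22
[495.05320938 120.92592407 216.05189589] [1.3 0.4 0.3] [ 0.56  0.42 -0.51  0.   -0.65  2.22]
159.56410301131297 79.98048924491708
160.4 [-1.2 -0. ] -0.9
161.3 [-2.4  0. ] -1.7
162.2 [-3.6  0.1] -2.6
163.0 [-4.8  0.2] -3.5
163.9 [-6.   0.3] -4.3
164.8 [-7.3  0.4] -5.2
165.6 [-8.5  0.5] -6.1
166.5 [-9.7  0.6] -6.9
```

View pics/t2.png

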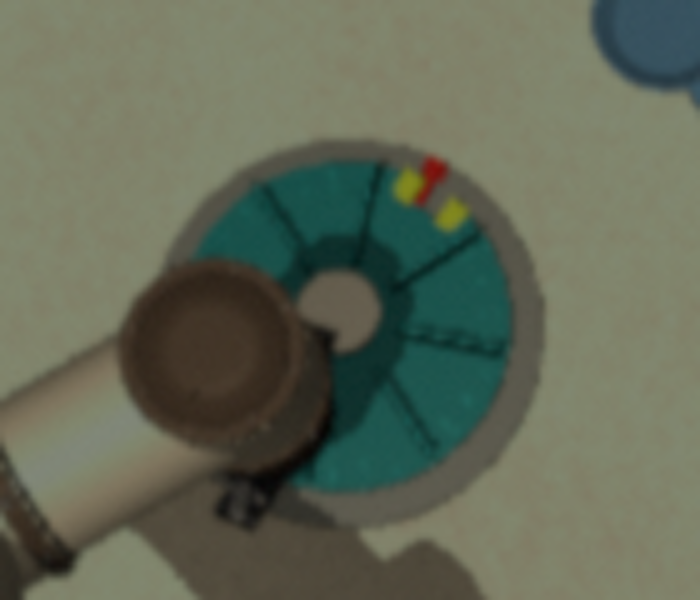

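The cheeks at (408,186) and (452,214) now straddle the pin at (432,178), with about 6° left to turn. I'll do a slow finish.

carry_out([
  [-0.002, 0, 0],
  [-0.004, 0, 0],
  [-0.006, 0, 0],
  [-0.0075, 0.0005, 0],
  [-0.0085, 0.0005, 0],
  [-0.009, 0.0005, 0],
  [-0.009, 0.0005, 0],
  [-0.009, 0.0005, 0],
], roll=[-1.4, -2.8, -4.2, -5.4, -6, -6.4, -6.4, -6.4], claw=[0, 0, 0, 0, 0, 0, 0, 0])

```text
clock: 7.08
position: [492.0, 112.1, 215.7]
ee_rot: [0.79, 0.613, -0.0, -0.0]
contact_force: [-0.9, 0.7, 0.2]
gripper_width: -0.2
grasp_force: 0.4
```

```bash
python3 plan.py 166.5|head -3; python3 - <<'E'
from h import *
s=read_state();M=R.from_quat(s["ee_rot"]).as_matrix();print(M.round(3))
for q in [(540,105),(520,70),(570,93)]: print(q,(M.T@np.r_[np.array(q)-s["position"][:2],0]).round(1))
E
```

```text
pin -27.84657616022251 111.36256952685781 8 notch -27.007589285077962 22
[491.98717719 112.13549383 215.6983871 ] [ 0.9 -0.3  0. ] [ 0.55  0.41 -0.52  0.   -0.64  2.34]
166.21821354026852 80.32538606474044
[[ 0.248  0.969 -0.   ]
 [ 0.969 -0.248 -0.   ]
 [-0.    -0.    -1.   ]]
(540, 105) [ 5.  48.3 -0. ]
(520, 70) [-33.9  37.6   0. ]
(570, 93) [ 0.8 80.3 -0. ]
```

carry_out([
  [0.004, 0, 0],
  [0.008, 0, 0],
  [0.008, 0, -0.04],
  [0.008, 0, -0.08],
  [0.004, 0.03, -0.12],
  [0.001, 0.06, -0.16],
  [0.001, 0.08, -0.19],
  [0.001, 0.08, -0.19],
], roll=[0, 0, 0, 0, 0, 0, 0, 0], claw=[0, 0, 0, 0, 0, 0, 0, 0])

```text
clock: 8.12
position: [571.0, 93.1, 408.0]
ee_rot: [0.79, 0.613, 0.002, 0.001]
contact_force: [0.6, -0.3, -0.4]
gripper_width: 0.1
grasp_force: 0.0
```

carry_out([
  [0, 0, 0],
  [0, 0, 0],
], roll=[0, 0], claw=[0, 0])

```text
clock: 8.38
position: [569.1, 93.4, 404.4]
ee_rot: [0.79, 0.613, -0.001, -0.0]
contact_force: [-1.0, -0.5, -0.4]
gripper_width: 0.0
grasp_force: 0.0
```

```bash
python3 - <<'E'
from h import *
s=read_state();d=get_image("wrist");T=T_of(d,s);save(d,"w4.png");print(s["position"])
measure(d,T);measure(d,T,C=np.array([570,93.]))
z=d["z_map"];K=np.array(d["mtx"]);v,u=np.nonzero(z>0);Z=z[v,u]
P=(T@np.c_[(u-K[0,2])/K[0,0]*Z,-(v-K[1,2])/K[1,1]*Z,-Z,np.ones(len(Z))].T)[:3].T
k=(abs(P[:,2]-77)<4)&(np.hypot(P[:,0]-570,P[:,1]-93)<45);print("hub",P[k].mean(0),P[k].min(0),P[k].max(0),k.sum())
E
```

```text
[569.06315994  93.36167082 404.38380469]
tray C [570.55445861  93.57627224] r 103.82674606734007 30
pin -27.17217060116232 108.75878284138174 217 notch -39.53193357677123 12
pin -26.769553862857375 108.99157749744006 217 notch -39.079144446355414 12
hub [569.82207408  94.77107221  76.84932564] [544.82792425  69.21334558  73.06029029] [594.20076674 118.43717465  79.15797256] 1964
```

View pics/w4.png

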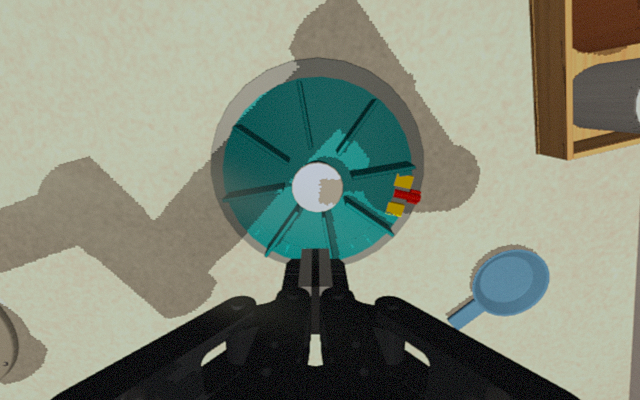

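The cheeks at (404,183) and (396,210) bracket the pin evenly at (405,196). The hub centre measures (569.8, 94.8), directly under the tool. One loose-mask check while descending to just above the hub.

```bash
python3 - <<'E'
from h import *
s=read_state();d=get_image("wrist");T=T_of(d,s);C=np.array([570,94.])
h=cv2.cvtColor(d["img"],cv2.COLOR_RGB2HSV).astype(int)
m=((h[...,0]>18)&(h[...,0]<36)&(h[...,1]>200)&(h[...,2]>90)); m[:, :380]=0;m[:,425:]=0
n,l,st,ce=cv2.connectedComponentsWithStats(m.astype(np.uint8))
for i in range(1,n):
    if st[i,4]>20:
        q=at_z(d,ce[i],32,T)[:2]-C;print(st[i,4],ce[i],np.degrees(np.arctan2(q[1],q[0])),np.hypot(*q))
measure(d,T,C=C)
E
```

```text
181 [403.55801105 181.19889503] -16.782532709789166 96.65255870943221
176 [394.91477273 208.24431818] -36.119391473961734 96.28940742177846
pin -27.264529686358507 109.37288443974107 214 notch -36.50764141019834 16
```

carry_out([
  [0, 0, 0.05],
  [0, 0, 0.1],
  [0, 0, 0.14],
  [0, 0, 0.145],
  [0, 0, 0.145],
  [0, 0, 0.145],
], roll=[0, 0, 0, 0, 0, 0], claw=[0, 0, 0, 0, 0, 0])

```text
clock: 9.22
position: [570.4, 93.5, 262.8]
ee_rot: [0.79, 0.613, 0.002, 0.001]
contact_force: [-0.3, -0.2, 0.3]
gripper_width: 0.3
grasp_force: 0.0
```

The offset is about 1.4 mm, well inside tolerance, so I can press.

carry_out([
  [0, 0, 0.004],
  [0, 0, 0.008],
  [0, 0, 0.011],
  [0, 0, 0.014],
  [0, 0, 0.016],
  [0, 0, 0.018],
  [0, 0, 0.019],
  [0, 0, 0.019],
], roll=[0, 0, 0, 0, 0, 0, 0, 0], claw=[0, 0, 0, 0, 0, 0, 0, 0])

```text
clock: 10.22
position: [569.8, 93.2, 242.5]
ee_rot: [0.79, 0.613, 0.0, 0.0]
contact_force: [-1.7, -0.5, 5.5]
gripper_width: 0.1
grasp_force: 2.6
```

Force is 5.5 N, so the tray is sliding down as expected. I'll continue in small steps.

carry_out([
  [0, 0, 0.001],
  [0, 0, 0.002],
  [0, 0, 0.003],
  [0, 0, 0.003],
], roll=[0, 0, 0, 0], claw=[0, 0, 0, 0])

```text
clock: 10.72
position: [569.9, 93.3, 240.5]
ee_rot: [0.79, 0.613, 0.0, 0.0]
contact_force: [-2.9, -0.3, 9.6]
gripper_width: 0.2
grasp_force: 4.8
```

carry_out([
  [0, 0, 0.001],
  [0, 0, 0.002],
  [0, 0, 0.002],
  [0, 0, 0.002],
], roll=[0, 0, 0, 0], claw=[0, 0, 0, 0])

```text
clock: 11.22
position: [570.1, 93.3, 240.3]
ee_rot: [0.79, 0.614, 0.001, 0.001]
contact_force: [-5.6, -0.2, 18.7]
gripper_width: 0.2
grasp_force: 9.2
```

It has bottomed out: force rose to 18.7 N with no further travel, at the seated height. Now I'll withdraw and check.

carry_out([
  [0, 0, -0.01],
  [0, 0, -0.04],
  [0, 0, -0.08],
  [0, 0, -0.12],
  [0, 0, -0.165],
  [0, 0, -0.165],
  [0, 0, -0.165],
  [0, 0, -0.165],
], roll=[0, 0, 0, 0, 0, 0, 0, 0], claw=[0, 0, 0, 0, 0, 0, 0, 0])

```text
clock: 12.22
position: [569.5, 93.1, 400.0]
ee_rot: [0.79, 0.613, -0.002, -0.001]
contact_force: [-0.1, -0.7, -0.8]
gripper_width: -0.1
grasp_force: 0.0
```

```bash
python3 - <<'E'
from h import *
s=read_state();d=get_image("wrist");T=T_of(d,s);save(d,"w5.png");print(s["position"],s["contact_force"])
z=d["z_map"];K=np.array(d["mtx"]);v,u=np.nonzero(z>0);Z=z[v,u]
P=(T@np.c_[(u-K[0,2])/K[0,0]*Z,-(v-K[1,2])/K[1,1]*Z,-Z,np.ones(len(Z))].T)[:3].T
r=np.hypot(P[:,0]-570,P[:,1]-94);k=(r<20)&(P[:,2]<90);print("hub z",np.median(P[k,2]),k.sum())
k=(r>40)&(r<98)&(P[:,2]<40);print("face",np.median(P[k,2]))
k=(r>150)&(r<180);print("shelf",np.median(P[k,2]))
E
```

```text
[569.50807856  93.12973099 400.00372336] [-0.08067071 -0.72081045 -0.81260052]
hub z 66.81011676198673 1306
face 21.714449287263562
shelf -0.10211199104236357
```

View pics/w5.png

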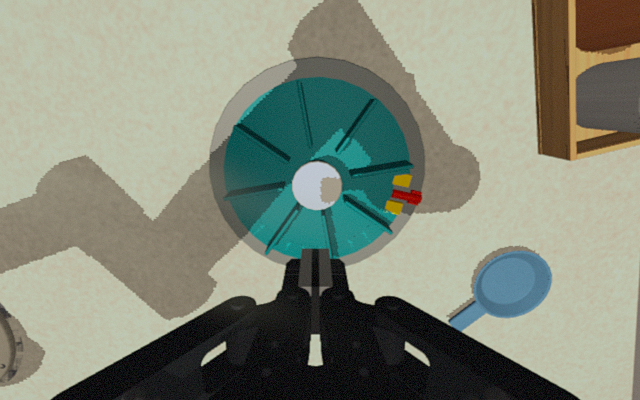

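The tray is seated: the hub is at 66.8 mm, the face is at 21.7 mm, and the pin at (406,197) sits between the cheeks. The hand is clear, so I'm handing in.

```bash
python3 -c "from bench import *;print(job_done())"
```

```text
the job is handed in; nothing more can be done
None
```

I turned the tray's notch over the pin, pressed the hub down until the tray was fully seated (cap measured at 66.8 mm), took the hand clear and handed the job in at about 12 s, without touching the jars, salt dispenser or spoon rest.

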